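Latch the reader's sample shuttle and start the reading

ROBOT

A 6-joint arm with a two-finger parallel gripper is mounted at the origin on a cart in front of the work surface, level with it; the furniture and walls round the work are solid. World frame = base frame: x ahead of the robot, y to its left, z up, the work surface at z = 0. Lengths are in mm, angles in rad, forces in N, time in s.
With the tool pointing down it reaches from about 200 to 875 mm from the base axis. Payload 3.4 kg.
Tool frame: the origin (TCP) lies on the centre line of the jaws, within the pads' length; the fingertips stand 14 mm ahead of it and the grasp point (between the pads) lies 5 mm behind it; z points along the fingers, y is the line along which they close (so a half turn about z gives the same grasp; the last joint's range is limited). The gripper opens to 94 mm and grips with 3 to 60 N. Pads are 16 mm wide; open, the fingers measure 119 mm over their backs; the gripper's body (75 mm by 177 mm) begins 78 mm behind the grasp point.
Start: joints at [-1.291, 0.276, 1.505, -0, 1.361, -0.121], TCP at [224.342, -529.467, 219.493] pointing down, gripper open.
Joint ranges: [-2.89, 2.89], [-0.75, 2.08], [0.22, 2.7], [-1.18, 4.32], [0.11, 2.71], [-2.7, 2.7]. Speed limits (rad/s): [2.57, 2.57, 3.14, 3.14, 3.14, 3.14].

INTERFACE

Orientations are given as a unit quaternion [w, x, y, z].
In Python, from plant import arm gives the robot as it stands. The module is installed in compiled form; this text tells all that it offers.
- The arm moves only by the tool carry_out, never from a script. Its argument "moves" is text: rows parted by semicolons, each of 4 numbers parted by spaces: the shift along the tool's x, y, z in m, then the turn about the tool's z in rad. A call has 1 to 5 rows; each row is the pose to reach, as a shift and turn from the pose commanded when the call began, along the tool's axes at that moment; what a row does not reach only later rows make up. A row lasts 1/8 s, in which the tool goes at most 62.5 mm and 10.7 degrees, less where a joint would pass 70% of its speed; a pose out of reach is approached as far as the arm can. A call with a gripper value outside its range is refused whole. "fingers" is the finger opening in m, from 0 to 0.094, set as the call begins (left out, the last holds). The fingers move at their own pace and stop on an object; "force" is the grip in N (left out, the last holds). Time passes only in rows, so rows that repeat a pose let the fingers close. It gives the time, the measured TCP pose, the force, the opening and the grip force at its end, in the units of the state.
- arm.observe(): the state, without advancing time (a new reading comes with each control period).
- arm.snapshot(name): name is "scene" or "side" or "wrist"; returns the picture (420x560x3 uint8, blue, green, red); there is no depth.
- arm.get_calibration(name): a dict with "camera_matrix" (3x3 intrinsics, pixels), "R" (3x3) and "t" (3): a world point X has camera coordinates R X + t; the wrist camera has in their place "T_tool_cam" (4x4, takes a point from camera to tool coordinates, whose origin is the TCP and whose axes are the flange's). Camera axes: x right, y down, z forward; pixel columns grow to the right and rows downward; lengths in mm; the calibration is good to about 2 mm. A picture is of the moment at which its call begins: read the wrist's pose just before it. get_calibration takes no time and is no camera call.
- arm.sign_off(): hands the job in; it is judged then, once.
The state is a dict: "t": time; "joint_pos": joint angles; "joint_vel": joint speeds; "effort": joint torques, N m; "tcp_pos": TCP position; "tcp_rot": TCP orientation; "ft_force": force on the tool from outside, world axes, zero at the start; "moment": the same for the moment, N m; "finger_gap": opening from 0.0 (shut) to 1.0 (fully open); "grip_force": force on a finger pad.
Only numpy, scipy, OpenCV 4.12 (cv2) and the standard library are available. Lean on these libraries where they do the work, as an engineer would, in place of code of your own. Each camera call takes 0.05 s, during which the arm holds its last target. There are 200 camera calls.

TASK

With the fingers against the outer face only, not gripping it, push the orange plate of the reader's spring-loaded shuttle straight in until the shuttle is hard against its end stop, then let go so that it springs back and the stop pin catches it half-way, with the weighing boat under the sensor. Once it has latched, press the green button fully down to start the reading, and take the hand away. Do not touch the boat or the stop pin, leave the red button alone, and do not disturb the bottle, beaker, carton or green cap standing around.

Things in the scene. Friction and masses are not known exactly. Their poses are not given: they have to be found in the camera images.
- reader: sample reader fixed to the table: aluminium base plate 243 x 160 mm (x -125 to +118 mm), 10 mm thick, with a white bridge across it at x +15 to +45 mm (top 66 mm above the table, black sensor head to 72 mm, stop-pin knob to 88 mm, 98 mm when raised). Origin on the table near the plate's middle; its level x axis is the push direction (inwards), y to the left, z up.
- shuttle (a joint): travel of the grey shuttle along the reader's +x, m: 0 = out (spring home, its start), 0.035 = latched by the stop pin, 0.060 = against the end stop. A damped spring resists with 4 N at 0 to 7 N at 0.060; pin and damper add 1 to 3 N. Past about 0.040 the pin drops behind the shuttle's tooth: let go, it then runs back onto the pin in under 1 s and stays. Let go earlier, it returns to 0.
- push_face (a point): centre of the outer face (looks along the reader's -x) of the orange push plate on the shuttle, 42 mm above the table; the plate is 96 mm wide, 40 mm high (22 to 62 mm above the table), 8 mm thick, with an orange brace behind it sloping from its top to the shuttle 40 mm further in (not to be gripped); it moves with the shuttle. In front of it is only the base plate, whose top is at 10 mm.
- pocket (a point): centre of the floor of the boat's white-rimmed pocket in the shuttle, 22 mm above the table, 100 mm behind the push face; it moves with the shuttle, and lies below the sensor head when the shuttle is at 0.035.
- weighing_boat: white plastic weighing boat, 48 x 60 x 13 mm, loose in the shuttle's pocket (rim 8 mm high, 4 mm play all round); origin at the centre of its underside, z up.
- stop_pin: sprung steel stop pin, 6 mm thick, with a brass knob, standing upright through the left end (+y) of the sensor bridge; it rises 9 mm as the shuttle's ramp passes and drops by its own spring. Its origin lies on its axis at table height. Not to be touched.
- start_button_top (a point): centre of the top of the GREEN push button (28 mm across), 48 mm above the table, on a grey box 60 x 60 x 26 mm fixed to the table. Pressed straight down.
- start_button (a joint): travel of the green button in m: 0 = up, 0.006 = fully down; it needs about 1.5 N to start and 5 N fully down, and springs back.
- stop_button_top (a point): centre of the top of the RED push button, 48 mm above the table, on a box like that of the green one. Not to be pressed.
- stop_button (a joint): travel of the red button in m: 0 = up, 0.006 = fully down.
- sample_bottle: amber bottle with white cap, 42 mm across, 86 mm high, loose bystander; origin at the centre of its underside.
- beaker: small glass beaker, 50 mm across, 59 mm high, loose bystander; origin at the centre of its underside.
- slide_box: flat beige carton, 79 x 116 x 32 mm, loose bystander; origin at the centre of its underside.
- electrode_cap: green cap, 34 mm across, 36 mm high, loose bystander; origin at the centre of its underside.
Mind the look-alikes: they are no part of the job. What is shaped like the weighing_boat but blue is not meant.

How it is judged:
By the outcome, as a careful person would: the job done as asked, in the order asked, and still so for the second after the job is handed in, with the robot touching nothing.
It also fails if it takes over 45 s, if anything falls off the work surface, if the arm or the gripper's body presses on something with over 40 N, if the wrist force passes 120 N, or if a joint passes its speed limit or range.

## Working session

There is one attempt and no reset: what is moved stays moved. The work goes in short steps, Python scripts to look and compute and a tool call to move; the robot and the scene stay as the last step left them, time stands still between calls to the robot, and variables do not carry over. Pictures are saved under pics/ and viewed, at most 10 in all, crops included, and the job is handed in when it is done.

Besides the shell and the picture viewer there is one more tool, called after "Emit:" as name(argument=value, ...) on one line, values as JSON. carry_out: Moves the arm, as the interface text tells. Its arguments: {"type":"object","properties":{"moves":{"type":"string"},"fingers":{"type":"number"},"force":{"type":"number"}},"required":["moves"]}

```bash
mkdir -p pics
python3 - <<'E'
from plant import arm
import cv2,json,numpy as np
o=arm.observe();print(o['t'],o['tcp_pos'],o['tcp_rot'],o['finger_gap'])
for n in("scene","side","wrist"):
    cv2.imwrite(f"pics/{n}0.png",arm.snapshot(n))
    c=arm.get_calibration(n)
    print(n,{k:np.round(v,4).tolist() for k,v in c.items()})
E
```

```text
0.0 [ 224.17602808 -528.91882987  218.64011482] [-8.66664662e-04  9.79987008e-01  1.99059554e-01 -7.81266152e-05] 0.9981345054742435
scene {'camera_matrix': [[518.613, 0.0, 276.0939], [0.0, 518.613, 207.3992], [0.0, 0.0, 1.0]], 'R': [[-0.7227, -0.6912, 0.0063], [-0.2771, 0.2813, -0.9187], [0.6332, -0.6657, -0.3949]], 't': [346.6976, 204.1273, 874.7724]}
side {'camera_matrix': [[415.2801, 0.0, 283.6281], [0.0, 415.2801, 208.5166], [0.0, 0.0, 1.0]], 'R': [[-0.9454, -0.3249, -0.0234], [-0.1487, 0.4941, -0.8566], [0.2899, -0.8064, -0.5155]], 't': [458.5658, 155.1623, 926.2239]}
wrist {'camera_matrix': [[369.4242, 0.0, 280.7808], [0.0, 369.4242, 209.1256], [0.0, 0.0, 1.0]], 'T_tool_cam': [[0.0003, -0.9669, -0.2551, 75.2232], [1.0, 0.0005, -0.0006, 0.1033], [0.0008, -0.2551, 0.9669, -165.6151], [0.0, 0.0, 0.0, 1.0]]}
```

View pics/scene0.png

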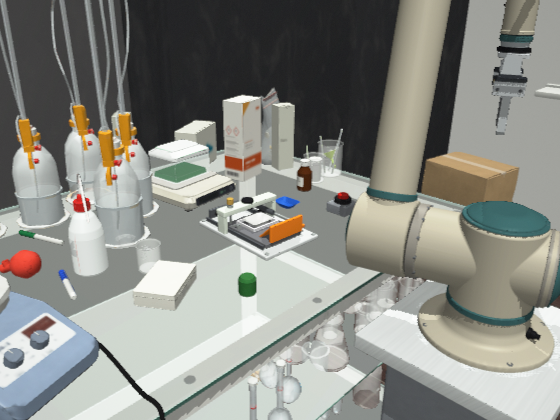

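View pics/side0.png

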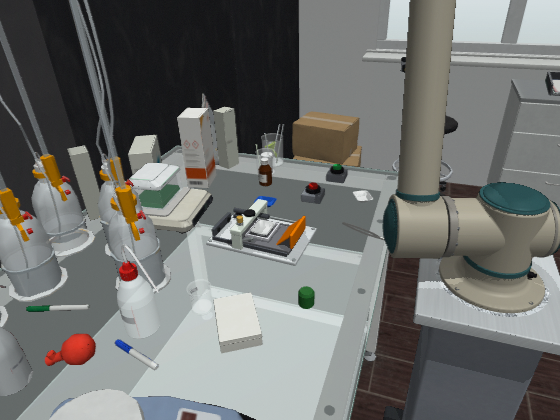

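```bash
cat > h.py <<'E'
import cv2,numpy as np
from plant import arm
from scipy.spatial.transform import Rotation as Ro
def cam(n,o=None):
    c=arm.get_calibration(n);K=np.array(c['camera_matrix'])
    if n!='wrist':
        R=np.array(c['R']);return K,R,np.array(c['t'])
    q=o['tcp_rot'];T=np.eye(4);T[:3,:3]=Ro.from_quat([q[1],q[2],q[3],q[0]]).as_matrix();T[:3,3]=o['tcp_pos']
    M=np.linalg.inv(T@np.array(c['T_tool_cam']));return K,M[:3,:3],M[:3,3]
def ray(C,p):
    K,R,t=C;d=R.T@np.linalg.inv(K)@np.array([p[0],p[1],1.]);return -R.T@t,d/np.linalg.norm(d)
def plane(C,p,z):
    o,d=ray(C,p);return o+d*(z-o[2])/d[2]
def tri(rs):
    A=sum(np.eye(3)-np.outer(d,d) for o,d in rs);b=sum((np.eye(3)-np.outer(d,d))@o for o,d in rs);return np.linalg.solve(A,b)
def proj(C,X):
    K,R,t=C;v=K@(R@np.array(X,float)+t);return v[:2]/v[2]
def blobs(im,lo,hi,amin=25):
    m=cv2.inRange(cv2.cvtColor(im,cv2.COLOR_BGR2HSV),lo,hi)
    cs=cv2.findContours(m,cv2.RETR_EXTERNAL,cv2.CHAIN_APPROX_NONE)[0]
    return [c for c in cs if cv2.contourArea(c)>amin]
E
python3 - <<'E'
from h import *
np.set_printoptions(precision=1,suppress=True)
for n in("scene","side"):
    im=cv2.imread(f"pics/{n}0.png");C=cam(n)
    print(n,"campos",ray(C,(0,0))[0])
    for nm,lo,hi in(("orange",(5,150,120),(22,255,255)),("red",(0,150,90),(4,255,255)),("green",(50,120,40),(80,255,255)),("blue",(105,150,80),(125,255,255))):
        for c in blobs(im,lo,hi):
            x,y,w,h=cv2.boundingRect(c);q=cv2.approxPolyDP(cv2.convexHull(c),2,True)[:,0]
            m=cv2.moments(c);ce=(m['m10']/m['m00'],m['m01']/m['m00'])
            if y>120 and not(x<150): print(nm,(x,y,w,h),np.array(ce),plane(C,ce,45),q.tolist())
E
python3 - <<'E'
import cv2
a=cv2.imread('pics/scene0.png')[180:265,190:370];b=cv2.imread('pics/side0.png')[150:270,195:375]
a=cv2.resize(a,None,fx=3.3,fy=3.3,interpolation=2);b=cv2.resize(b,None,fx=2.6,fy=2.6,interpolation=2)
b=cv2.copyMakeBorder(b,0,0,0,a.shape[1]-b.shape[1],0)
cv2.imwrite('pics/crop1.png',cv2.vconcat([a,b]))
E
```

```text
scene campos [-246.8  764.5  530.7]
orange (260, 215, 45, 28) [284.3 228.6] [439.   17.2  45. ] [[301, 215], [304, 225], [299, 231], [273, 242], [260, 236], [270, 226]]
orange (227, 198, 6, 7) [229.5 200.8] [641.6  -4.1  45. ] [[231, 198], [232, 202], [227, 203], [227, 199]]
orange (225, 156, 17, 14) [233.2 162.6] [ 855.1 -208.    45. ] [[225, 156], [241, 159], [241, 169], [226, 166]]
orange (244, 153, 17, 17) [251.9 160.7] [ 829.2 -260.    45. ] [[260, 153], [260, 161], [244, 169], [244, 160]]
red (338, 193, 10, 6) [342.5 195.5] [ 465.8 -226.2   45. ] [[347, 194], [346, 198], [338, 197], [338, 193]]
green (239, 273, 17, 23) [246.8 284.2] [331.8 229.7  45. ] [[250, 273], [254, 277], [255, 291], [253, 294], [243, 295], [239, 291], [239, 277], [244, 273]]
blue (276, 197, 23, 11) [286.3 201.8] [538.2 -96.7  45. ] [[276, 199], [287, 197], [298, 202], [285, 207]]
side campos [188.1 819.2 621.1]
orange (276, 216, 30, 33) [293.6 231.6] [452.8  15.3  45. ] [[305, 216], [304, 229], [291, 248], [276, 244], [290, 225]]
green (299, 287, 15, 22) [306.  297.3] [358.7 228.   45. ] [[309, 287], [313, 291], [313, 304], [305, 308], [299, 303], [299, 291], [303, 287]]
green (333, 164, 9, 6) [336.7 166.5] [ 433.8 -378.3   45. ] [[341, 167], [334, 169], [333, 165], [339, 164]]
blue (254, 196, 23, 10) [268.2 199.7] [ 569.1 -114.7   45. ] [[254, 201], [259, 196], [276, 199], [271, 205]]
```

View pics/crop1.png

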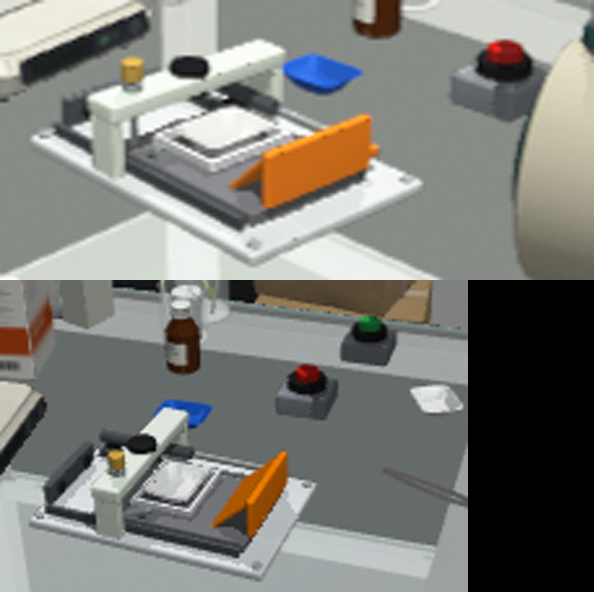

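Emit:
carry_out(moves="0.034 -0.041 -0.022; 0.07 -0.083 -0.044; 0.105 -0.125 -0.066; 0.14 -0.168 -0.088; 0.175 -0.21 -0.11", fingers=0.0)

```text
$.moves[0]: bad value
```

Emit:
carry_out(moves="0.034 -0.041 -0.022 0; 0.07 -0.083 -0.044 0; 0.105 -0.125 -0.066 0; 0.14 -0.168 -0.088 0; 0.175 -0.21 -0.11 0", fingers=0.0)

```text
t: 0.78
tcp_pos: [303.6, -265.9, 330.0]
tcp_rot: [-0.0, 0.98, 0.199, 0.0]
ft_force: [2.4, 0.4, -0.0]
finger_gap: 0.508
grip_force: 0.0
```

Emit:
carry_out(moves="0.03 -0.04 -0.01 0; 0.06 -0.08 -0.02 0; 0.06 -0.08 -0.02 0; 0.06 -0.08 -0.02 0")

```text
t: 1.27
tcp_pos: [327.4, -171.0, 349.3]
tcp_rot: [0.0, 0.98, 0.199, -0.0]
ft_force: [1.1, -0.4, 0.3]
finger_gap: 0.08
grip_force: 0.0
```

Run:
```python
from h import *
import pickle
o=arm.observe();im=arm.snapshot("wrist");cv2.imwrite("pics/w1.png",im);pickle.dump(o,open("w1.pkl","wb"))
print(o['t'],o['tcp_pos'],o['tcp_rot'],o['ft_force'])
```

```text
1.275 [ 327.42458499 -170.99636658  349.2531982 ] [ 3.20789116e-04  9.79926114e-01  1.99360590e-01 -2.51686825e-04] [ 1.1287756  -0.35778721  0.29353517]
```

View pics/w1.png

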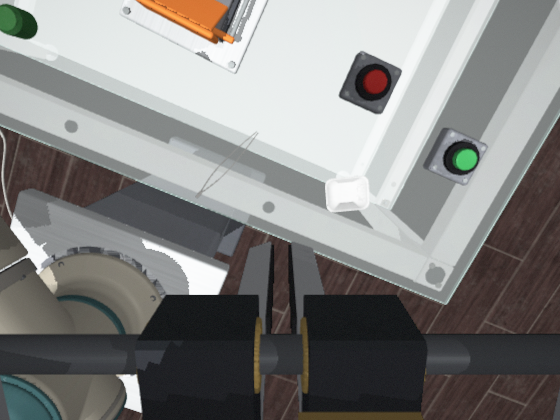

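Emit:
carry_out(moves="0.045 -0.035 0 0.12; 0.09 -0.07 0 0.24; 0.14 -0.1 0 0.35; 0.14 -0.1 0 0.35; 0.14 -0.1 0 0.35")

```text
t: 1.95
tcp_pos: [417.2, -25.4, 348.7]
tcp_rot: [0.0, 1.0, 0.025, -0.001]
ft_force: [0.8, 0.4, 0.1]
finger_gap: 0.004
grip_force: 0.0
```

Run:
```python
from h import *
import pickle
np.set_printoptions(precision=1,suppress=True)
o=arm.observe();im=arm.snapshot("wrist");cv2.imwrite("pics/w2.png",im);pickle.dump(o,open("w2.pkl","wb"))
print(o['t'],o['tcp_pos'],o['tcp_rot'])
for k in("w1","w2"):
    im=cv2.imread(f"pics/{k}.png");C=cam("wrist",pickle.load(open(k+".pkl","rb")))
    for nm,lo,hi in(("orange",(5,150,90),(22,255,255)),("red",(0,150,70),(4,255,255)),("green",(50,120,40),(85,255,255))):
        for c in blobs(im,lo,hi,60):
            q=cv2.approxPolyDP(cv2.convexHull(c),2,True)[:,0];ce=cv2.minEnclosingCircle(c)
            print(k,nm,np.array(ce[0]),ce[1],plane(C,ce[0],48),q.tolist() if nm=="orange" else '')
```

```text
1.95 [417.2 -25.4 348.7] [ 0.  1.  0. -0.]
w1 orange [185.  20.] 52.000099182128906 [447.    0.1  48. ] [[233, 40], [213, 42], [137, 0], [214, 0], [227, 8]]
w1 red [375.   81.4] 12.46983814239502 [ 472.5 -231.4   48. ] 
w1 green [464.6 159. ] 12.599264144897461 [ 433.7 -377.3   48. ] 
w1 green [19.  23.8] 18.152751922607422 [368.3 175.   48. ] 
w2 orange [260.  141.8] 45.197593688964844 [454.    2.8  48. ] [[215, 146], [226, 112], [290, 119], [305, 143], [304, 147], [291, 155]]
w2 red [448.4 135.5] 12.82524299621582 [ 473.5 -230.4   48. ] 
w2 green [116.1 195. ] 15.215450286865234 [376.7 186.1  48. ] 
w2 green [555.2 172. ] 11.627126693725586 [ 435.1 -373.7   48. ]
```

View pics/w2.png

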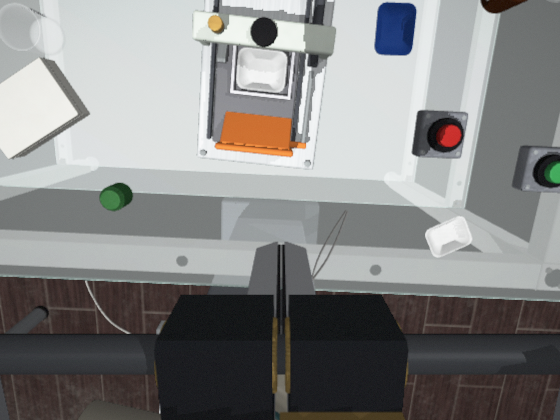

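Run:
```python
from h import *
import pickle
np.set_printoptions(precision=1,suppress=True)
im=cv2.imread("pics/w2.png")
cv2.imwrite("pics/crop2.png",cv2.resize(im[100:180,190:330],None,fx=5,fy=5,interpolation=cv2.INTER_NEAREST))
W=cam("wrist",pickle.load(open("w2.pkl","rb")));S=cam("scene");D=cam("side");W1=cam("wrist",pickle.load(open("w1.pkl","rb")))
L=tri([ray(W,(215,149.5)),ray(S,(269.5,226.5))]);R=tri([ray(W,(291.5,155.5)),ray(S,(301.5,215.2)),ray(D,(305.5,216.3))])
print("top L,R",L,R,np.linalg.norm(L-R),"left w/side",tri([ray(W,(215,149.5)),ray(D,(290.4,233.8))]))
h=[plane(W,p,10) for p in((203,152),(307,162))];print("screws",h,np.degrees(np.arctan2(*(h[0]-h[1])[:2])))
g=tri([ray(W1,(464.6,159)),ray(D,(336.7,166.5))]);print("green",g, proj(W,g));r=tri([ray(W1,(375,81.4)),ray(W,(448.4,135.5)),ray(S,(342.5,195.5))]);print("red",r)
```

```text
top L,R [443.8  56.9  61.9] [438.9 -37.8  59.6] 94.91059327987551 left w/side [445.4  56.1  67. ]
screws [array([433.3,  81.4,  10. ]), array([426.8, -60.4,  10. ])] 2.5876872500823724
green [ 433.9 -379.    44.8] [557.3 172.7]
red [ 472.9 -233.6   40.8]
```

View pics/crop2.png

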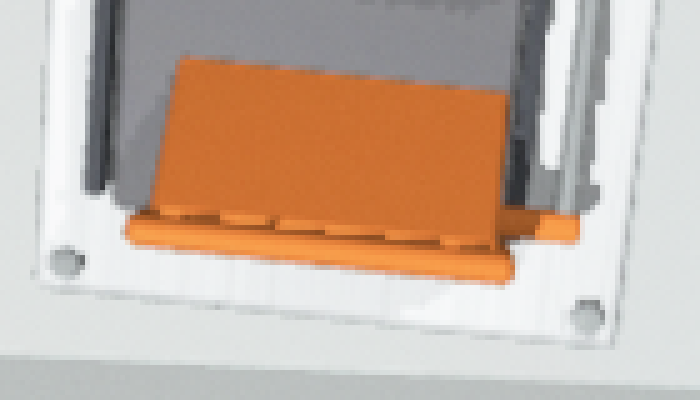

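Emit:
carry_out(moves="-0.005 -0.01 0.055 0.03; -0.006 -0.02 0.11 0.06; -0.006 -0.03 0.165 0.1; -0.006 -0.037 0.22 0.1; -0.006 -0.037 0.22 0.1")

```text
t: 2.62
tcp_pos: [405.6, 11.6, 126.7]
tcp_rot: [-0.0, 1.0, -0.026, -0.005]
ft_force: [-0.4, -0.2, 0.5]
finger_gap: 0.007
grip_force: 0.0
```

Emit:
carry_out(moves="0 0 0.03 0; 0 0 0.06 0; 0 0 0.085 0; 0 0 0.085 0")

```text
t: 3.12
tcp_pos: [410.4, 11.2, 45.3]
tcp_rot: [0.0, 1.0, -0.025, 0.0]
ft_force: [0.5, -0.4, -0.2]
finger_gap: 0.005
grip_force: 0.0
```

Run:
```python
from h import *
np.set_printoptions(precision=2,suppress=True)
o=arm.observe();print(o['t'],o['tcp_pos'],o['tcp_rot'],o['ft_force'],o['finger_gap'])
a=arm.snapshot("scene")[170:270,190:370];b=arm.snapshot("side")[170:270,195:375]
cv2.imwrite("pics/chk.png",cv2.resize(cv2.vconcat([a,b]),None,fx=3,fy=3,interpolation=2))
```

```text
3.125 [410.41  11.21  45.33] [ 0.    1.   -0.03  0.  ] [ 0.52 -0.37 -0.22] 0.005264934729827587
```

View pics/chk.png

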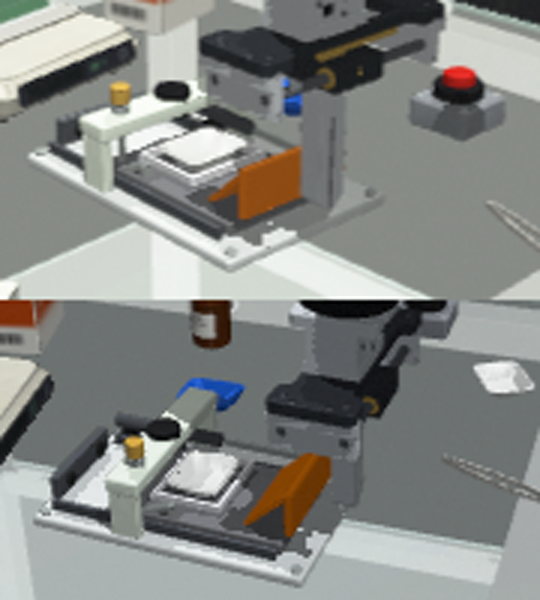

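Emit:
carry_out(moves="0.01 0 0 0; 0.02 0 0 0; 0.03 0 0 0; 0.04 0 0 0; 0.04 0 0 0")

```text
t: 3.85
tcp_pos: [447.6, 10.9, 44.0]
tcp_rot: [-0.0, 1.0, -0.024, -0.003]
ft_force: [-4.1, -0.1, 2.7]
finger_gap: 0.006
grip_force: 2.4
```

Emit:
carry_out(moves="0.008 0 0 0; 0.016 0 0 0; 0.024 0 0 0; 0.03 0 0 0; 0.03 0 0 0")

```text
t: 4.47
tcp_pos: [476.2, 9.5, 43.3]
tcp_rot: [-0.0, 1.0, -0.024, -0.004]
ft_force: [-6.5, -0.6, 0.2]
finger_gap: 0.003
grip_force: 3.1
```

Emit:
carry_out(moves="0.004 0 0 0; 0.008 0 0 0; 0.012 0 0 0; 0.012 0 0 0")

```text
t: 4.97
tcp_pos: [487.7, 8.9, 43.3]
tcp_rot: [-0.0, 1.0, -0.024, -0.005]
ft_force: [-7.3, -1.7, 1.2]
finger_gap: 0.008
grip_force: 3.4
```

Emit:
carry_out(moves="0.002 0 0 0; 0.004 0 0 0; 0.004 0 0 0")

```text
t: 5.35
tcp_pos: [490.8, 8.7, 43.3]
tcp_rot: [-0.0, 1.0, -0.024, -0.005]
ft_force: [-8.4, -0.7, 1.9]
finger_gap: 0.006
grip_force: 4.0
```

Emit:
carry_out(moves="0.002 0 0 0; 0.004 0 0 0; 0.004 0 0 0")

```text
t: 5.72
tcp_pos: [490.8, 8.7, 43.3]
tcp_rot: [-0.0, 1.0, -0.024, -0.009]
ft_force: [-14.4, -0.7, 9.8]
finger_gap: 0.006
grip_force: 7.5
```

Emit:
carry_out(moves="0.003 0 0 0; 0.003 0 0 0; -0.05 0 0 0; -0.1 0 0 0; -0.1 0 0 0")

```text
t: 6.35
tcp_pos: [395.6, 13.8, 44.1]
tcp_rot: [-0.0, 1.0, -0.024, -0.002]
ft_force: [1.2, -0.3, -0.4]
finger_gap: 0.005
grip_force: 0.0
```

Emit:
carry_out(moves="0 0 -0.03 0; 0 0 -0.08 0; 0 0 -0.12 0; 0 0 -0.12 0")

```text
t: 6.85
tcp_pos: [404.4, 12.6, 168.0]
tcp_rot: [0.001, 1.0, -0.024, 0.005]
ft_force: [-0.4, 0.6, 0.2]
finger_gap: 0.005
grip_force: 0.0
```

Run:
```python
from h import *
np.set_printoptions(precision=2,suppress=True)
o=arm.observe();print(o['t'],o['tcp_pos'],o['tcp_rot'],o['ft_force'],o['joint_pos'])
C=cam("scene");im=arm.snapshot("scene")
S=arm.snapshot("side")
for n,i in(("scene",im),("side",S)):
    for c in blobs(i,(5,150,100),(22,255,255),100):
        x,y,w,h=cv2.boundingRect(c)
        if 200<x<330 and 190<y<260: print(n,(x,y,w,h),cv2.approxPolyDP(cv2.convexHull(c),2,True)[:,0].tolist())
for d in (0,35,60):
    X=lambda p:np.array(p)+d*np.array([.9988,-.049,0])
    print(d,[proj(cam(n),X(p)) for n in("scene","side") for p in((443.8,57,61),(439,-38,61))])
cv2.imwrite("pics/chk2.png",cv2.resize(cv2.vconcat([im[170:270,190:370],S[170:270,195:375]]),None,fx=3,fy=3,interpolation=2))
```

```text
6.85 [404.43  12.58 167.99] [ 0.    1.   -0.02  0.01] [-0.43  0.58  0.25] [-0.14  0.05  1.93  0.    1.16  1.48]
scene (250, 210, 44, 28) [[290, 210], [293, 221], [289, 226], [261, 237], [250, 231], [259, 221]]
side (264, 213, 29, 33) [[291, 213], [292, 225], [277, 245], [264, 241], [275, 225]]
0 [array([269.91, 226.9 ]), array([301.31, 214.47]), array([291.71, 236.17]), array([305.1 , 215.96])]
35 [array([258.86, 221.77]), array([290.2 , 209.85]), array([277.97, 233.31]), array([292.19, 213.52])]
60 [array([251.25, 218.24]), array([282.53, 206.66]), array([268.36, 231.31]), array([283.14, 211.81])]
```

View pics/chk2.png

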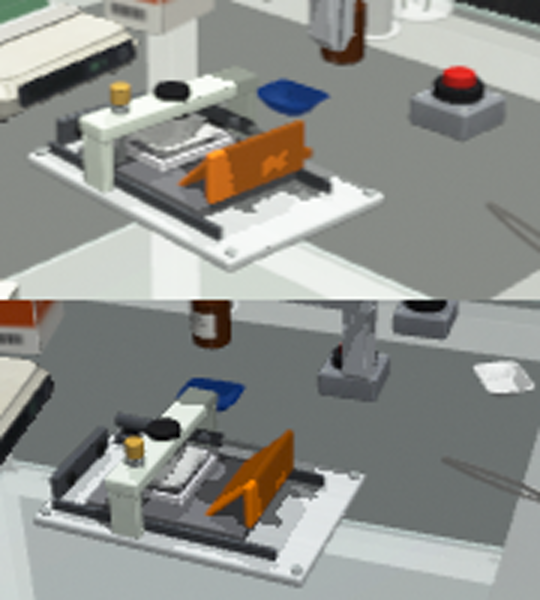

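Emit:
carry_out(moves="0.005 0.055 -0.005 0; 0.012 0.11 -0.005 0; 0.02 0.165 0 0; 0.03 0.22 0 0; 0.036 0.275 0 0")

```text
t: 7.58
tcp_pos: [421.9, -265.0, 162.5]
tcp_rot: [-0.001, 1.0, -0.025, -0.001]
ft_force: [1.1, 0.4, 0.1]
finger_gap: 0.004
grip_force: 0.0
```

Emit:
carry_out(moves="0.006 0.055 0 0; 0.012 0.113 0 0; 0.012 0.113 0 0; 0.012 0.113 0.03 0; 0.012 0.113 0.03 0")

```text
t: 8.2
tcp_pos: [426.8, -374.1, 131.1]
tcp_rot: [-0.003, 1.0, -0.024, -0.003]
ft_force: [-0.4, 0.2, 0.1]
finger_gap: 0.006
grip_force: 0.0
```

Run:
```python
from h import *
np.set_printoptions(precision=2,suppress=True)
o=arm.observe();print(o['t'],o['tcp_pos'],o['tcp_rot'],o['ft_force'])
im=arm.snapshot("wrist");C=cam("wrist",o);D=cam("side");s=arm.snapshot("side")
print("tip px",proj(C,np.array(o['tcp_pos'])-[0,0,14]))
for n,i,c0 in(("w",im,C),("side",s,D)):
    for c in blobs(i,(50,120,40),(85,255,255),15):
        ce=cv2.minEnclosingCircle(c);print(n,ce,plane(c0,ce[0],48))
cv2.imwrite("pics/w3.png",im)
```

```text
8.2 [ 426.77 -374.09  131.13] [-0.    1.   -0.02 -0.  ] [-0.42  0.22  0.08]
tip px [282.04 260.27]
w ((290.4223327636719, 208.01455688476562), 20.468963623046875) [ 436.28 -380.16   48.  ]
side ((37.5, 307.0), 11.672718048095703) [850.79 415.42  48.  ]
side ((306.0, 297.30950927734375), 10.737231254577637) [357.75 231.14  48.  ]
side ((337.0, 166.5), 4.272101879119873) [ 431.53 -372.72   48.  ]
```

View pics/w3.png

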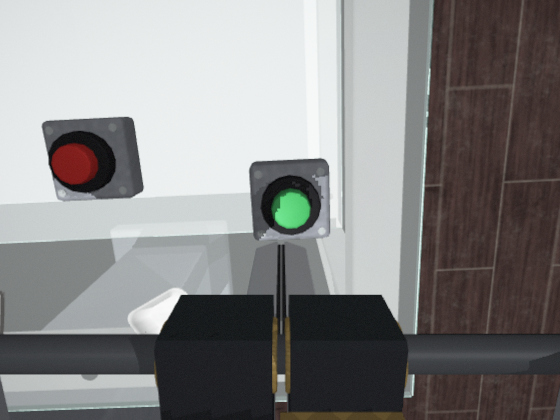

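Emit:
carry_out(moves="0 0 0.02 0; 0 0 0.03 0; 0 0 0.03 0; 0 0 0.03 0")

```text
t: 8.8
tcp_pos: [428.9, -377.1, 105.2]
tcp_rot: [0.001, 1.0, -0.025, 0.0]
ft_force: [-0.2, 0.4, 1.0]
finger_gap: 0.003
grip_force: 0.0
```

Emit:
carry_out(moves="0.006 0.002 0 0; 0.006 0.002 0.02 0; 0.006 0.002 0.035 0; 0.006 0.002 0.035 0; 0.006 0.002 0.035 0")

```text
t: 9.43
tcp_pos: [434.6, -379.4, 69.8]
tcp_rot: [0.0, 1.0, -0.025, 0.0]
ft_force: [0.2, -0.0, 0.1]
finger_gap: 0.005
grip_force: 0.0
```

Emit:
carry_out(moves="0 0 0.004 0; 0 0 0.008 0; 0 0 0.012 0; 0 0 0.014 0; 0 0 0.014 0")

```text
t: 10.05
tcp_pos: [434.6, -379.4, 56.2]
tcp_rot: [0.0, 1.0, -0.025, 0.0]
ft_force: [-1.1, 1.1, 6.1]
finger_gap: 0.01
grip_force: 3.0
```

Emit:
carry_out(moves="0 0 0.002 0; 0 0 0.004 0; 0 0 0.004 0")

```text
t: 10.42
tcp_pos: [434.7, -379.5, 55.8]
tcp_rot: [0.001, 1.0, -0.025, 0.001]
ft_force: [-5.3, 4.7, 27.0]
finger_gap: 0.004
grip_force: 13.4
```

Force rose to 27 N without further travel, so the button is fully down. Next I lift away.

Emit:
carry_out(moves="0 0 -0.01 0; 0 0 -0.05 0; 0 0 -0.1 0; 0 0 -0.15 0; 0 0 -0.15 0")

```text
t: 11.05
tcp_pos: [436.1, -381.0, 205.6]
tcp_rot: [0.003, 1.0, -0.025, 0.003]
ft_force: [1.1, -0.9, 0.2]
finger_gap: 0.002
grip_force: 0.0
```

Emit:
carry_out(moves="0 0 -0.03 0; 0 0 -0.03 0; 0 0 -0.03 0")

```text
t: 11.42
tcp_pos: [433.8, -378.5, 229.6]
tcp_rot: [-0.001, 1.0, -0.025, -0.001]
ft_force: [0.3, 0.1, 1.1]
finger_gap: 0.006
grip_force: 0.0
```

Run:
```python
from h import *
o=arm.observe();print(o['t'],o['tcp_pos'],o['ft_force'])
for n in("scene","side"):
    for c in blobs(arm.snapshot(n),(5,150,100),(22,255,255),100):
        x,y,w,h=cv2.boundingRect(c)
        if 200<x<330 and 190<y<260: print(n,(x,y,w,h))
print(arm.sign_off())
```

```text
11.425 [ 433.75090335 -378.4700555   229.61680117] [0.32161233 0.14083066 1.13504857]
scene (250, 210, 44, 28)
side (264, 213, 29, 33)
the job is handed in; nothing more can be done
None
```

I pushed the shuttle to its end stop and let go; the camera views show it latched at about 35 mm. I then pressed the green button fully down, took the hand clear, and handed the job in at about 11.5 s.

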